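# Rack a gauge template on edge

### The job

Take the large flat template out of the slanted rest and stand it on its straight edge in the empty slot of the rack, stepped edge up, fully down on the slot's floor and about centred along the slot. Lower it in and let go only once it stands on the floor of the slot; leave the two small templates and the dark bush where they are.

Things in the scene. Friction and masses are not known exactly. Their poses are not given: they have to be found in the camera images.
- template_center (a point): Centre of the large template, a loose aluminium plate 8 mm thick (its x), 100 mm wide (y), 130 mm high (z, towards the stepped edge), about 0.3 kg; 65 mm above its straight bottom edge. The middle 44 mm of its top reach full height; the steps beside it are 22 mm (+y) and 12 mm (-y) lower. It starts in the rest leaning 30 degrees from vertical, top towards +y, the side of the rack; grip it across the thickness.
- rest: Fixed slanted rest, 120 x 116 mm, 90 mm high, grey base, dark steel cradle. Origin on the bench, below the middle of the template's bottom edge (30 mm up). Its sloping back covers the lower 66 mm of the template's -x (under) face, a lip the lower 22 mm of the other face with 4 mm play; the upper 64 mm are free. Draw the template out along its own z, 70 mm or more.
- free_slot (a point): Middle of the floor of the rack's one empty slot, 14 mm above the bench. The slot is 12 mm wide (x) and 110 mm long (y, open ends); z is up. Its cheeks are 34 mm high above the floor, topped by flared lead-ins that end about 43 mm above the floor and widen to about 22 mm. The template may go in either way round (half a turn about z).
- rack: The rack, fixed: grey base 176 x 130 x 8 mm with three equal dark slots side by side along its x, 52 mm apart centre to centre, slots running along its y; any of the three may be the empty one. Origin under the centre.
- small_template_0_center (a point): Centre of a loose small aluminium template, 8 x 90 mm and 96 mm high, standing upright in one rack slot on the same floor height; half-way up (48 mm).
- small_template_1_center (a point): Centre of a loose small aluminium template, 8 x 80 mm and 90 mm high, standing upright in another rack slot; half-way up (45 mm).
- bush_center (a point): Centre of a dark stepped steel bush, 56 mm across and 53 mm high, loose on the bench between rest and rack; a bystander.

How it is judged:
On the way:
1. the large template is drawn clear of the rest (distance between template_center and rest above 0.17 m and contact force between template and the fingers above 0.5 N), for 0.1 s.
At the end, for the whole second after the job is handed in: The large template stands at rest and released in the empty slot, stepped edge up: its bottom edge within 4 mm of the slot's floor, within 10 degrees of upright, centred along the slot within 18 mm (z of template_center in the frame of free_slot between 0.061 and 0.069 m and x of template_center in the frame of free_slot between -0.015 and 0.015 m and y of template_center in the frame of free_slot between -0.018 and 0.018 m and angle between template_center's own z axis and vertical below 0.17 rad and angle between the y axis of template_center and the y axis of free_slot, either way round below 0.1 rad and linear speed of template below 0.02 m/s and contact force between template and the fingers below 0.05 N); the robot touches nothing.
It fails at once if the large template is let go over the slot while its bottom edge is more than 12 mm above the slot's floor (horizontal distance between template_center and free_slot below 0.03 m and z of template_center in the frame of free_slot between 0.077 and 0.3 m and contact force between template and the fingers below 0.02 N).
It fails at once if a small template is displaced by more than 20 mm (distance of small_template_0_center from where it was at the start of the episode above 0.02 m).
It fails at once if a small template is displaced by more than 20 mm (distance of small_template_1_center from where it was at the start of the episode above 0.02 m).
It fails at once if the bush is displaced by more than 20 mm (distance of bush_center from where it was at the start of the episode above 0.02 m).
It also fails if it takes over 40 s, if anything falls off the work surface, if the arm or the gripper's body presses on something with over 40 N, if the wrist force passes 120 N, or if a joint passes its speed limit or range.

### The arm

A 6-joint arm with a two-finger parallel gripper is mounted at the origin on a cart in front of the work surface, level with it; the furniture and walls round the work are solid. World frame = base frame: x ahead of the robot, y to its left, z up, the work surface at z = 0. Lengths are in m, angles in rad, forces in N, time in s.
With the tool pointing down it reaches from about 0.275 to 0.75 m from the base axis. Payload 10.2 kg.
Tool frame: the origin (TCP) lies at the very end of the fingers, on their centre line; the grasp point (between the pads) lies 19 mm behind it; z points along the fingers, y is the line along which they close (so a half turn about z gives the same grasp; the last joint's range is limited). The gripper opens to 85 mm and grips with 20 to 120 N. Pads are 22 mm wide; open, the fingers measure 114 mm over their backs; the gripper's body (76 mm by 85 mm) begins 54 mm behind the grasp point. The pads swing forward as they close: fully open they stand 13 mm farther back than shut.
Start: joints at [0.953, 0.313, 1.498, -0, 1.331, -0.223], TCP at [0.202, 0.485, 0.231] pointing down, gripper open.
Joint ranges: [-2.94, 2.94], [-0.97, 2.17], [0.19, 2.56], [-1.23, 4.37], [0.02, 3.11], [-2.88, 2.88]. Speed limits (rad/s): [2.39, 2.39, 3.01, 3.14, 3.14, 3.14].

### API

Orientations are given as a 3x3 rotation matrix whose columns are the frame's x, y, z axes.
In Python, from cell import state, get_image, close_job, find_in gives the robot as it stands. The module is installed in compiled form; this text tells all that it offers.
- The arm moves only by the tool servo_tool, never from a script. Its argument "increments" is one flat list of numbers, 7 for each row, row after row: the shift along the tool's x, y, z in m, then the turn, a rotation vector about the tool's x, y, z in rad, then the finger opening in m, from 0 to 0.0854. In form: [tx, ty, tz, rx, ry, rz, gripper, tx, ty, tz, rx, ry, rz, gripper, ...]. A call has 1 to 8 rows; each row is the pose to reach, as a shift and turn from the pose commanded when the call began, along the tool's axes at that moment; what a row does not reach only later rows make up. A row lasts 1/12 s, in which the tool goes at most 41.7 mm and 7.16 degrees, less where a joint would pass 70% of its speed; a pose out of reach is approached as far as the arm can. A call with a gripper value outside its range is refused whole. The fingers move at their own pace and stop on an object; "squeeze" is the grip in N (left out, the last holds). Time passes only in rows, so rows that repeat a pose let the fingers close. It gives the time, the measured TCP pose, the force, the opening and the grip force at its end, in the units of the state.
- state(): the state, without advancing time (a new reading comes with each control period).
- get_image(name): name is "scene" or "top" or "wrist"; returns a dict with "color" (384x512x3 uint8, blue, green, red), "range_z" (384x512 float32, m along the optical axis (not along the pixel's ray), 0 where there is no reading), "fx", "fy", "cx", "cy" (pixels), "dist" ([k1, k2, p1, p2, k3] as OpenCV has them; the pictures are not rectified), "position" and "orientation" of the camera in the world. Camera axes: x right, y down, z forward; pixel columns grow to the right and rows downward; lengths in m; the calibration is good to about 2 mm. A picture is of the moment at which its call begins.
- close_job(): hands the job in; it is judged then, once.
Trained networks look in a picture, given as the dict that the camera call returned (one of the last four; its "shot" number tells which), for a name from the list of things; names that differ only in an ending like _2 or _b are one class to them, and where a whole thing is asked for, a point or a joint stands for the part that bears it (a point fixed in the world has none). Each returns a list of dicts, best first, with "p" (0 to 1); they miss things now and then, are a little off and sometimes report something else, mostly with a low value. They report only what shows in the picture. A call takes as long as a camera call.
- find_in(label, picture): "centre" ([column, row] in pixels, amid what is visible of it).
The state is a dict: "clock": time; "joint_positions": joint angles; "joint_vel": joint speeds; "joint_efforts": joint torques, N m; "eef_pos": TCP position; "orientation": TCP orientation; "ft_force": force on the tool from outside, world axes, zero at the start; "wrist_torque": the same for the moment, N m; "opening": finger opening in m; "grasp_force": force on a finger pad.
Only numpy, scipy, OpenCV 4.12 (cv2) and the standard library are available. Lean on these libraries where they do the work, as an engineer would, in place of code of your own. Each camera call takes 0.05 s, during which the arm holds its last target. There are 200 camera calls.

## Working session

There is one attempt and no reset: what is moved stays moved. The work goes in short steps, Python scripts to look and compute and a tool call to move; the robot and the scene stay as the last step left them, time stands still between calls to the robot, and variables do not carry over. Pictures are saved under pics/ and viewed, at most 10 in all, crops included, and the job is handed in when it is done.

Besides the shell and the picture viewer there is one more tool, called by a JSON object that holds its "name" and its "arguments", one argument or row to a line. servo_tool: Moves the arm, as the interface text tells. Its arguments: {"type":"object","properties":{"increments":{"type":"array"},"squeeze":{"type":"number"}},"required":["increments"]}

```bash
mkdir -p pics
cat > h.py <<'E'
import numpy as np, cv2
from cell import state,get_image,find_in
def cloud(im):
    h,w=im["range_z"].shape
    u,v=np.meshgrid(np.arange(w),np.arange(h))
    K=np.array([[im["fx"],0,im["cx"]],[0,im["fy"],im["cy"]],[0,0,1.]])
    p=cv2.undistortPoints(np.stack([u,v],-1).reshape(-1,1,2).astype(np.float64),K,np.array(im["dist"],float)).reshape(h,w,2)
    z=im["range_z"].astype(float)
    c=np.dstack([p[...,0]*z,p[...,1]*z,z])
    P=c@np.array(im["orientation"]).T+np.array(im["position"])
    P[z<=0]=np.nan
    return P
E
python3 - <<'E'
from h import *
ims=[]
for n in ["scene","top"]:
    im=get_image(n); P=cloud(im); np.savez("%s.npz"%n,P=P,c=im["color"]); cv2.imwrite("pics/%s.png"%n,im["color"]); ims.append(im["color"])
    print(n,np.round(im["position"],3))
    for l in ["template_center","rest","free_slot","rack","small_template_0_center","bush_center"]:
        for d in find_in(l,im)[:3]:
            u,v=map(int,np.round(d["centre"])); print(l,round(d["p"],2),u,v,np.round(P[v,u],3))
cv2.imwrite("pics/both.png",cv2.resize(np.vstack(ims),(800,1200))[:600] if 0 else cv2.resize(np.hstack(ims),(800,300)))
print(state())
E
```

```text
scene [-0.03  -0.721  0.526]
template_center 0.62 316 246 [ 0.456 -0.327  0.09 ]
rest 0.55 321 289 [ 0.431 -0.365  0.023]
free_slot 0.58 207 185 [0.506 0.107 0.049]
free_slot 0.18 199 208 [0.457 0.08  0.006]
rack 0.61 200 206 [0.464 0.086 0.007]
small_template_0_center 0.96 209 164 [0.557 0.164 0.079]
small_template_0_center 0.5 207 183 [0.506 0.106 0.055]
bush_center 0.78 234 226 [ 0.438 -0.096  0.037]
top [ 0.306 -0.095  0.995]
template_center 0.8 355 221 [ 0.457 -0.322  0.097]
rest 0.93 365 233 [ 0.437 -0.359  0.046]
free_slot 0.9 156 198 [0.513 0.151 0.013]
rack 0.93 178 209 [0.488 0.095 0.009]
small_template_0_center 0.63 144 175 [0.555 0.169 0.075]
bush_center 0.7 250 225 [ 0.455 -0.085 -0.001]
{'clock': 0.7, 'joint_positions': array([ 9.52625813e-01,  3.12872371e-01,  1.49769485e+00,  3.43730210e-06,
        1.33100770e+00, -2.23415415e-01]), 'joint_vel': array([-0.00070109,  0.00062945, -0.00139442,  0.00062388,  0.0011236 ,
        0.00025736]), 'joint_efforts': array([ 1.50422769e-03, -4.12093735e+01, -2.59872472e+01, -7.79886159e-05,
        4.81153274e-04,  3.30365162e-05]), 'eef_pos': array([0.20192664, 0.4846196 , 0.23131026]), 'orientation': array([[-9.23090463e-01,  3.84582888e-01,  7.55811283e-06],
       [ 3.84582888e-01,  9.23090462e-01,  1.63893406e-05],
       [-6.73761929e-07,  1.80355649e-05, -1.00000000e+00]]), 'ft_force': array([-0.30226642, -1.12364887,  0.57604696]), 'wrist_torque': array([ 0.00877836,  0.02389201, -0.01611251]), 'grasp_force': 0.0, 'opening': 0.08525538412320043}
```

View pics/top.png

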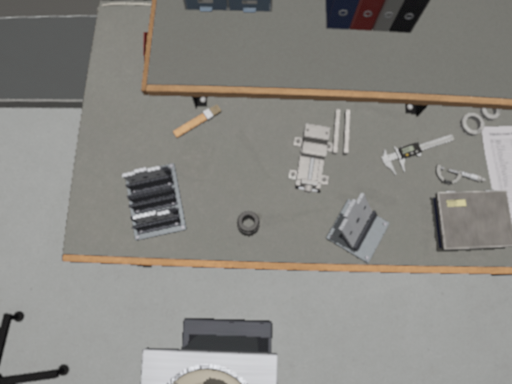

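View pics/scene.png

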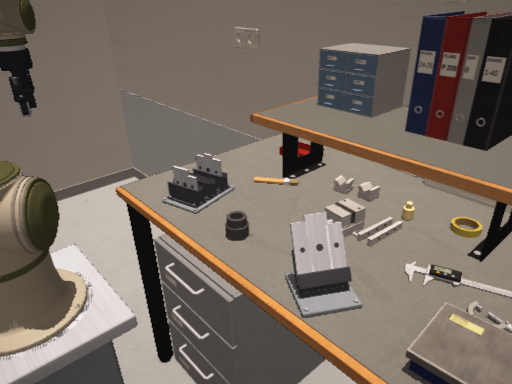

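The top view shows the rest with the leaning template at about (358,228), the rack at (155,200) with its middle slot apparently empty, and the bush at (249,223). In the scene view the template's steps point up, with its lip face towards that camera. Next I fit the geometry.

Run:
```python
from h import *
for n in ["scene","top"]:
    d=np.load(n+".npz"); P=d["P"]
    ok=np.isfinite(P[...,0])
    # template plane
    m=ok&(np.hypot(P[...,0]-.455,P[...,1]+.335)<.11)&(P[...,2]>.075)&(P[...,2]<.17)
    Q=P[m]; best=None; rng=np.random.default_rng(0)
    for _ in range(500):
        a,b,c=Q[rng.choice(len(Q),3,False)]; nn=np.cross(b-a,c-a); L=np.linalg.norm(nn)
        if L<1e-5: continue
        nn/=L; inl=abs((Q-a)@nn)<.0025
        if best is None or inl.sum()>best.sum(): best=inl
    I=Q[best]; c=I.mean(0); nn=np.linalg.svd(I-c)[2][2]; nn*=np.sign(nn[2])
    print(n,len(Q),len(I),"normal",nn.round(3),"tilt",np.degrees(np.arcsin(nn[2])),"c",c.round(4))
    zt=np.array([0,0,1.])-nn*nn[2]; zt/=np.linalg.norm(zt); yt=np.cross(zt,nn)
    a=(I-c)@zt; b=(I-c)@yt
    print("zt",zt.round(3),"yt",yt.round(3),"top",np.percentile(a,[0,1,50,98,99.5,100]).round(4),"y",np.percentile(b,[0,1,99,100]).round(4))
    for lo in np.arange(-.05,.08,.01):
        s=b[(a>=lo)&(a<lo+.01)]
        if len(s): print(round(lo,3),len(s),s.min().round(4),s.max().round(4),end=" | ")
    print()
    # rack: height histogram
    m=ok&(np.hypot(P[...,0]-.51,P[...,1]-.15)<.13)
    base=P[m&(P[...,2]>.004)&(P[...,2]<.2)]
    r=cv2.minAreaRect(base[:,:2].astype(np.float32)*1000); print("rack rect",r)
    m=m&(P[...,2]>.075); Q=P[m]; print("tall",len(Q))
    v=np.uint8(m); k,lab,st,ce=cv2.connectedComponentsWithStats(v)
    for i in range(1,k):
        q=P[lab==i]
        if len(q)>8: print(len(q),q.mean(0).round(4),q[:,2].max().round(3),[np.round(x,1) for x in cv2.minAreaRect(q[:,:2].astype(np.float32)*1000)])
d=np.load("top.npz");c=d["c"]
cr=[cv2.resize(c[150:250,110:210],(400,400),interpolation=cv2.INTER_CUBIC),cv2.resize(c[180:280,310:410],(400,400),interpolation=cv2.INTER_CUBIC)]
cv2.imwrite("pics/crop.png",np.hstack(cr))
```

```text
scene 1896 1758 normal [-0.428 -0.753  0.5  ] tilt 29.98121129722838 c [ 0.4628 -0.3203  0.106 ]
zt [0.247 0.435 0.866] yt [ 0.87  -0.494  0.   ] top [-0.0362 -0.0351 -0.0007  0.0404  0.0426  0.0434] y [-0.048  -0.0469  0.0509  0.0525]
-0.04 143 -0.0477 0.0518 | -0.03 248 -0.048 0.052 | -0.02 247 -0.0476 0.0518 | -0.01 257 -0.0478 0.0525 | 0.0 250 -0.0471 0.0515 | 0.01 249 -0.0478 0.052 | 0.02 204 -0.0479 0.0516 | 0.03 121 -0.0453 0.0234 | 0.04 39 -0.0187 0.024 | 
rack rect ((505.5513916015625, 152.41400146484375), (180.82424926757812, 126.67952728271484), 13.908714294433594)
tall 453
245 [0.5538 0.1666 0.0911] 0.11 [array([553.2, 169.6]), array([12.9, 94.3]), np.float64(16.4)]
208 [0.4532 0.1406 0.0893] 0.105 [array([455. , 138.3]), array([11.1, 83.4]), np.float64(15.2)]
top 716 624 normal [-0.427 -0.741  0.518] tilt 31.173722256154246 c [ 0.4654 -0.3166  0.1109]
zt [0.259 0.448 0.856] yt [ 0.866 -0.499  0.   ] top [-0.0416 -0.0407  0.0004  0.0392  0.0404  0.0409] y [-0.0481 -0.0472  0.0515  0.0524]
-0.05 12 -0.0446 0.0485 | -0.04 69 -0.0468 0.0524 | -0.03 75 -0.0476 0.0516 | -0.02 74 -0.0476 0.0524 | -0.01 79 -0.0477 0.052 | 0.0 76 -0.0472 0.05 | 0.01 88 -0.0477 0.0519 | 0.02 83 -0.0481 0.023 | 0.03 61 -0.0191 0.0241 | 0.04 7 -0.0184 0.0236 | 
rack rect ((512.68115234375, 150.94508361816406), (224.14309692382812, 233.76744079589844), 36.812442779541016)
tall 477
274 [0.5566 0.1695 0.096 ] 0.114 [array([557.5, 171.4]), array([ 9.1, 89.1]), np.float64(14.3)]
203 [0.4564 0.1413 0.094 ] 0.107 [array([457.7, 140.3]), array([ 9.3, 80.2]), np.float64(14.1)]
```

View pics/crop.png

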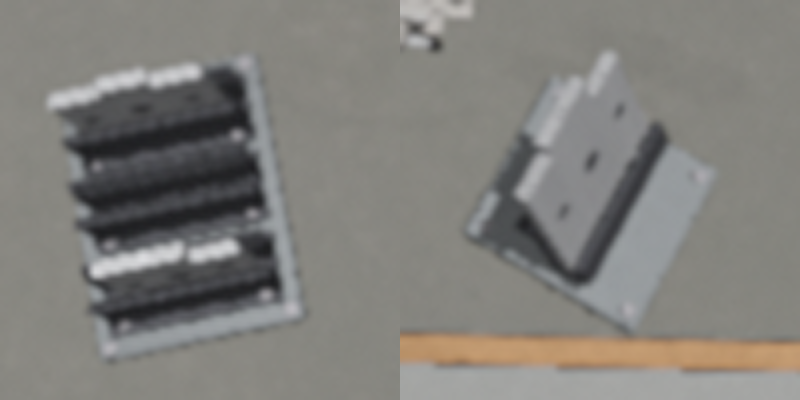

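The middle slot is the empty one. The template's plane, its 30° tilt and its bottom height of about 31 mm all match the given data. Next I compute the pre-grasp pose.

```bash
cat >> h.py <<'E'
from scipy.spatial.transform import Rotation as Ro
def plan(T,R):
    s=state(); A=s["orientation"]; 
    print("t",s["clock"],"inc",(A.T@(np.array(T)-s["eef_pos"])).round(4),Ro.from_matrix(A.T@R).as_rotvec().round(4), "pos",s["eef_pos"].round(4),"j",s["joint_positions"].round(2))
def RG(nn=(-.428,-.750,.503)):
    n=np.array(nn)/np.linalg.norm(nn); y=-n
    z=-(np.array([0,0,1.])-n*n[2]); z/=np.linalg.norm(z)
    return np.c_[np.cross(y,z),y,z]
def RS(deg):
    a=np.radians(deg); y=np.array([np.cos(a),np.sin(a),0]); z=np.array([0,0,-1.])
    return np.c_[np.cross(y,z),y,z]
zt=-RG()[:,2]; TOP=np.array([.478,-.298,.143])
E
python3 - <<'E'
from h import *
print(RG().round(3)); plan(TOP+.09*zt,RG()); plan([.50,-.25,.25],state()["orientation"])
E
```

```text
[[-0.869  0.428 -0.249]
 [ 0.496  0.75  -0.437]
 [ 0.    -0.503 -0.864]]
t 0.7 inc [-0.5614 -0.5713  0.0105] [0.5268 0.0327 0.1209] pos [0.2019 0.4846 0.2313] j [ 0.95  0.31  1.5   0.    1.33 -0.22]
t 0.7 inc [-0.5577 -0.5635 -0.0187] [0. 0. 0.] pos [0.2019 0.4846 0.2313] j [ 0.95  0.31  1.5   0.    1.33 -0.22]
```

{"name": "servo_tool", "arguments": {
  "increments": [-0.56, -0.565, -0.02, 0, 0, 0, 0.085, -0.56, -0.565, -0.02, 0, 0, 0, 0.085, -0.56, -0.565, -0.02, 0, 0, 0, 0.085, -0.56, -0.565, -0.02, 0, 0, 0, 0.085, -0.56, -0.565, -0.02, 0, 0, 0, 0.085, -0.56, -0.565, -0.02, 0, 0, 0, 0.085, -0.56, -0.565, -0.02, 0, 0, 0, 0.085, -0.56, -0.565, -0.02, 0, 0, 0, 0.085]
}}

```text
clock: 1.37
eef_pos: [0.3276, 0.1741, 0.24]
orientation: [[-0.923, 0.384, 0.001], [0.384, 0.923, 0.0], [-0.001, 0.001, -1.0]]
ft_force: [1.3, -0.2, 0.9]
opening: 0.0846
grasp_force: 0.0
```

Run:
```python
from h import *
plan(TOP+.07*zt,RG())
```

```text
t 1.3667 inc [-0.3246 -0.3431  0.0366] [0.5273 0.0335 0.1211] pos [0.3276 0.1741 0.24  ] j [ 0.17 -0.05  1.89  0.    1.3  -1.01]
```

{"name": "servo_tool", "arguments": {
  "increments": [-0.325, -0.343, 0.02, 0.2, 0.01, 0.05, 0.085, -0.325, -0.343, 0.02, 0.2, 0.01, 0.05, 0.085, -0.325, -0.343, 0.02, 0.3, 0.02, 0.08, 0.085, -0.325, -0.343, 0.02, 0.4, 0.03, 0.1, 0.085, -0.325, -0.343, 0.02, 0.527, 0.033, 0.12, 0.085, -0.325, -0.343, 0.02, 0.527, 0.033, 0.12, 0.06, -0.325, -0.343, 0.02, 0.527, 0.033, 0.12, 0.06, -0.325, -0.343, 0.02, 0.527, 0.033, 0.12, 0.06]
}}

```text
clock: 2.03
eef_pos: [0.4464, -0.1371, 0.2252]
orientation: [[-0.869, 0.427, -0.25], [0.494, 0.751, -0.437], [0.001, -0.504, -0.864]]
ft_force: [-0.3, 0.3, -0.2]
opening: 0.0601
grasp_force: 0.0
```

Run:
```python
from h import *
plan(TOP+.07*zt,RG())
```

```text
t 2.0333 inc [-0.1071 -0.066   0.0635] [-0.0005 -0.0002  0.0018] pos [ 0.4464 -0.1371  0.2252] j [-0.28  0.32  1.6  -0.52  1.39 -1.19]
```

{"name": "servo_tool", "arguments": {
  "increments": [-0.107, -0.066, 0.055, 0, 0, 0, 0.06, -0.107, -0.066, 0.055, 0, 0, 0, 0.06, -0.107, -0.066, 0.055, 0, 0, 0, 0.06, -0.107, -0.066, 0.055, 0, 0, 0, 0.06, -0.107, -0.066, 0.055, 0, 0, 0, 0.06, -0.107, -0.066, 0.055, 0, 0, 0, 0.06]
}}

```text
clock: 2.53
eef_pos: [0.4967, -0.2617, 0.2109]
orientation: [[-0.868, 0.428, -0.251], [0.496, 0.751, -0.437], [0.001, -0.503, -0.864]]
ft_force: [-1.6, 1.1, 0.0]
opening: 0.0601
grasp_force: 0.0
```

Run:
```python
from h import *
im=get_image("wrist"); P=cloud(im); cv2.imwrite("pics/w1.png",im["color"]); np.savez("w1.npz",P=P)
print(np.round(im["position"],3))
Q=P[np.isfinite(P[...,0])]
s=state(); R=RG(); L=(Q-TOP)@R   # x=tool x(plate width), y=tool y (-normal), z down from top
m=(abs(L[:,0])<.07)&(abs(L[:,1])<.02)&(L[:,2]>-.015)&(L[:,2]<.03); q=L[m]
print(len(q))
for lo in np.arange(-.015,.03,.0025):
    w=q[(q[:,2]>=lo)&(q[:,2]<lo+.0025)]
    if len(w): print(round(lo,4),len(w),w[:,0].min().round(4),w[:,0].max().round(4),"y",np.percentile(w[:,1],[2,50,98]).round(4))
plan(TOP-.04*zt,R)
```

```text
[ 0.464 -0.161  0.335]
1271
-0.0025 162 -0.0216 0.0214 y [-0.006  -0.0023  0.0013]
0.0 451 -0.0223 0.0215 y [-0.0061 -0.0023  0.0014]
0.0025 11 -0.0204 0.0216 y [-0.0062 -0.0016  0.0012]
0.005 7 0.0212 0.0215 y [-0.0051 -0.0016  0.0011]
0.0075 11 0.0208 0.0215 y [-0.0059 -0.0024  0.0012]
0.01 238 0.0207 0.0483 y [-0.0061 -0.0024  0.0013]
0.0125 189 0.0207 0.0495 y [-0.0062 -0.0024  0.0013]
0.015 1 0.049 0.049 y [0.0013 0.0013 0.0013]
0.0175 8 0.0493 0.0496 y [-0.0053 -0.0028  0.0004]
0.02 133 -0.0496 0.0493 y [-0.0052 -0.0018  0.0015]
0.0225 52 -0.0499 0.0495 y [-0.0061 -0.0019  0.0015]
0.025 7 0.0493 0.0494 y [-0.0055 -0.0033  0.0004]
0.0275 1 0.049 0.049 y [0.0014 0.0014 0.0014]
t 2.5833 inc [-0.0021 -0.0015  0.1198] [ 0.     -0.0003  0.0014] pos [ 0.4968 -0.261   0.2112] j [-0.46  0.48  1.4  -0.54  1.33 -1.36]
```

View pics/w1.png

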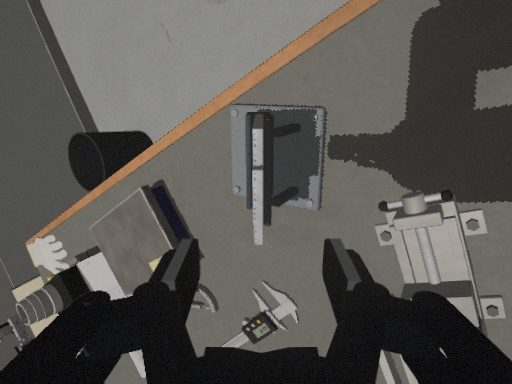

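The wrist view shows the plate edge-on at about (258,180), between the lip and the back of the rest. It is centred 2.4 mm towards -y of the tool plan, and its top is where I predicted.

{"name": "servo_tool", "arguments": {
  "increments": [-0.0025, -0.004, 0.03, 0, 0, 0.0015, 0.06, -0.0025, -0.004, 0.06, 0, 0, 0.0015, 0.06, -0.0025, -0.004, 0.09, 0, 0, 0.0015, 0.05, -0.0025, -0.004, 0.118, 0, 0, 0.0015, 0.04, -0.0025, -0.004, 0.118, 0, 0, 0.0015, 0.03, -0.0025, -0.004, 0.118, 0, 0, 0.0015, 0.03],
  "squeeze": 60
}}

```text
clock: 3.08
eef_pos: [0.4678, -0.3167, 0.1115]
orientation: [[-0.868, 0.428, -0.25], [0.496, 0.751, -0.437], [0.001, -0.503, -0.864]]
ft_force: [0.3, -0.9, 0.6]
opening: 0.0298
grasp_force: 0.0
```

Run:
```python
from h import *
plan(TOP-.038*zt-.0024*RG()[:,1],RG())
```

```text
t 3.0833 inc [0.0004 0.0001 0.    ] [-0.0002 -0.0009  0.0004] pos [ 0.4678 -0.3167  0.1115] j [-0.57  0.57  1.54 -0.61  1.08 -1.32]
```

{"name": "servo_tool", "arguments": {
  "increments": [0, 0, 0, 0, 0, 0, 0.012, 0, 0, 0, 0, 0, 0, 0.0, 0, 0, 0, 0, 0, 0, 0.0, 0, 0, 0, 0, 0, 0, 0.0, 0, 0, 0, 0, 0, 0, 0, 0, 0, 0, 0, 0, 0, 0],
  "squeeze": 60
}}

```text
clock: 3.58
eef_pos: [0.4693, -0.3171, 0.1133]
orientation: [[-0.869, 0.429, -0.246], [0.495, 0.75, -0.439], [-0.004, -0.503, -0.864]]
ft_force: [1.6, 6.2, 7.7]
opening: 0.007
grasp_force: 60.2
```

{"name": "servo_tool", "arguments": {
  "increments": [0, 0, -0.01, 0, 0, 0, 0, 0, 0, -0.025, 0, 0, 0, 0, 0, 0, -0.045, 0, 0, 0, 0, 0, 0, -0.065, 0, 0, 0, 0, 0, 0, -0.085, 0, 0, 0, 0, 0, 0, -0.11, 0, 0, 0, 0, 0, 0, -0.12, 0, 0, 0, 0, 0, 0, -0.12, 0, 0, 0, 0],
  "squeeze": 80
}}

```text
clock: 4.25
eef_pos: [0.4991, -0.2644, 0.2172]
orientation: [[-0.869, 0.429, -0.246], [0.495, 0.75, -0.439], [-0.004, -0.503, -0.864]]
ft_force: [-0.3, -1.1, -3.2]
opening: 0.0073
grasp_force: 78.3
```

Run:
```python
from h import *
print(state()["opening"],state()["grasp_force"],state()["ft_force"])
plan([.506,.155,.27],RS(15))
# rack fit: base plate points + cheeks
for n in ["top","scene"]:
    P=np.load(n+".npz")["P"]; 
    m=(np.hypot(P[...,0]-.506,P[...,1]-.155)<.125)&(P[...,2]>.003)&(P[...,2]<.013)
    if n=="top": m&=(P[...,2]>.0055)
    k,lab,st,ce=cv2.connectedComponentsWithStats(np.uint8(m),connectivity=8)
    i=1+np.argmax(st[1:,4]); q=P[lab==i]; print(n,len(q),np.median(q[:,2]),cv2.minAreaRect((q[:,:2]*1000).astype(np.float32)))
```

```text
0.00729742094983116 78.26900839805603 [-0.28107495 -1.11761401 -3.1684488 ]
t 4.25 inc [ 0.2012  0.291  -0.2315] [-0.4974  0.2125  0.7717] pos [ 0.4991 -0.2644  0.2172] j [-0.47  0.48  1.39 -0.54  1.34 -1.37]
top 629 0.008367962421059194 ((507.595703125, 156.2825164794922), (176.96456909179688, 129.54713439941406), 14.65674114227295)
scene 473 0.007294432847697263 ((505.697021484375, 152.05856323242188), (181.07028198242188, 126.61437225341797), 13.641852378845215)
```

{"name": "servo_tool", "arguments": {
  "increments": [0.02, 0.03, -0.06, 0, 0, 0, 0, 0.2, 0.29, -0.231, -0.1, 0.04, 0.15, 0, 0.2, 0.29, -0.231, -0.2, 0.085, 0.31, 0, 0.2, 0.29, -0.231, -0.3, 0.128, 0.46, 0, 0.2, 0.29, -0.231, -0.4, 0.17, 0.62, 0, 0.2, 0.29, -0.231, -0.497, 0.212, 0.77, 0, 0.2, 0.29, -0.231, -0.497, 0.212, 0.77, 0, 0.2, 0.29, -0.231, -0.497, 0.212, 0.77, 0]
}}

```text
clock: 4.92
eef_pos: [0.5052, 0.0616, 0.2599]
orientation: [[-0.305, 0.952, -0.033], [0.952, 0.304, -0.02], [-0.009, -0.038, -0.999]]
ft_force: [0.6, 0.2, -3.9]
opening: 0.0068
grasp_force: 79.3
```

Run:
```python
from h import *
print(state()["opening"],state()["grasp_force"],state()["ft_force"])
plan([.507,.154,.26],RS(14.4))
```

```text
0.006849916951922535 79.28444981575012 [ 0.58363851  0.19706013 -3.88363087]
t 4.9167 inc [ 0.0874  0.0298 -0.002 ] [-0.0375  0.0102  0.058 ] pos [0.5052 0.0616 0.2599] j [-0.1   0.28  1.47 -0.02  1.43 -0.4 ]
```

{"name": "servo_tool", "arguments": {
  "increments": [0.03, 0.01, 0, -0.0375, 0.01, 0.058, 0, 0.06, 0.02, 0, -0.0375, 0.01, 0.058, 0, 0.08, 0.027, -0.002, -0.0375, 0.01, 0.058, 0, 0.087, 0.03, -0.002, -0.0375, 0.01, 0.058, 0, 0.087, 0.03, -0.002, -0.0375, 0.01, 0.058, 0, 0.087, 0.03, -0.002, -0.0375, 0.01, 0.058, 0]
}}

```text
clock: 5.42
eef_pos: [0.5071, 0.1515, 0.2598]
orientation: [[-0.255, 0.967, -0.002], [0.967, 0.255, -0.004], [-0.003, -0.003, -1.0]]
ft_force: [-0.0, -1.2, -3.1]
opening: 0.0066
grasp_force: 79.2
```

Run:
```python
from h import *
im=get_image("wrist"); P=cloud(im); np.savez("w2.npz",P=P,c=im["color"]); cv2.imwrite("pics/w2.png",im["color"])
sc=get_image("scene"); S=cloud(sc)
s=state(); A=s["orientation"]; p=s["eef_pos"]; plan([.507,.154,.2],RS(14.4))
R=RS(14.4)
for n,C in [("w",P),("s",S)]:
    Q=C[np.isfinite(C[...,0])]
    # plate in tool frame
    L=(Q-p)@A; q=L[(abs(L[:,0])<.06)&(abs(L[:,1])<.02)&(L[:,2]>.012)&(L[:,2]<.1)]
    print(n,"plate",len(q))
    for lo in np.arange(.012,.1,.011):
        w=q[(q[:,2]>=lo)&(q[:,2]<lo+.011)]
        if len(w)>5: print(round(lo,3),len(w),w[:,0].min().round(4),w[:,0].max().round(4),"y",np.percentile(w[:,1],[2,50,98]).round(4),w[:,2].max().round(4))
    # rack in slot frame: tool x=slot y ; y=slot x
    G=(Q-np.array([.507,.154,0]))@R; g=G[(abs(G[:,0])<.08)&(abs(G[:,1])<.035)]; z=-g[:,2]
    print("rack hist")
    for xs in np.arange(-.06,.075,.015):
        w=(g[:,0]>=xs)&(g[:,0]<xs+.015)&(z>.046)&(z<.07)
        if w.sum()>5:
            y=np.sort(g[w,1]); neg=y[y<0]; pos=y[y>0]
            print(round(xs,3),w.sum(),"inner",neg.max().round(4) if len(neg) else None,pos.min().round(4) if len(pos) else None,"out",y.min().round(4),y.max().round(4),"zmax",z[w].max().round(4))
    w=(abs(g[:,1])<.02)&(z>.045)&(z<.065)
    if w.sum(): print("ext along",g[w,0].min().round(4),g[w,0].max().round(4))
```

```text
t 5.5167 inc [0.0031 0.0005 0.0602] [-0.0017  0.0029  0.005 ] pos [0.5073 0.151  0.2602] j [ 0.07  0.3   1.43 -0.    1.4  -0.19]
w plate 265
0.012 59 0.0509 0.052 y [-0.0038  0.0001  0.0036] 0.0229
0.023 47 0.0511 0.0519 y [-0.0036  0.0001  0.0039] 0.0328
0.034 41 0.0509 0.0521 y [-0.0038  0.0001  0.0035] 0.0444
0.045 37 0.0515 0.0521 y [-0.0035  0.0001  0.0037] 0.056
0.056 26 0.0512 0.052 y [-0.0037  0.0001  0.0039] 0.0653
0.067 25 0.051 0.0522 y [-0.0036  0.0001  0.0038] 0.0778
0.078 21 0.0516 0.0521 y [-0.0034  0.0001  0.0036] 0.0882
0.089 9 0.0519 0.0522 y [-0.0027  0.0001  0.0029] 0.0921
rack hist
-0.06 40 inner -0.0128 0.0111 out -0.0152 0.0135 zmax 0.0597
-0.045 83 inner -0.0127 0.0108 out -0.0151 0.0144 zmax 0.0607
-0.03 90 inner -0.0126 0.0106 out -0.015 0.0142 zmax 0.0601
-0.015 95 inner -0.0126 0.0104 out -0.0149 0.0139 zmax 0.0606
0.0 128 inner -0.0105 0.0081 out -0.0149 0.0145 zmax 0.0605
0.015 197 inner -0.0084 0.0068 out -0.0147 0.0145 zmax 0.0614
0.03 241 inner -0.0073 0.0056 out -0.0147 0.0141 zmax 0.06
0.045 191 inner -0.0074 0.0065 out -0.0146 0.0138 zmax 0.0604
ex
[... 245 characters left out ...]
  -0.0033  0.0002] 0.0559
0.056 120 -0.0512 0.052 y [-0.0061 -0.0036 -0.0004] 0.0669
0.067 112 -0.05 0.0504 y [-0.0058 -0.0035  0.0023] 0.078
0.078 114 -0.051 0.0522 y [-0.0063 -0.0038  0.0003] 0.0889
0.089 72 -0.048 0.0523 y [-0.0064 -0.0036  0.0005] 0.0968
rack hist
-0.06 22 inner -0.0082 0.007 out -0.0157 0.013 zmax 0.0568
-0.045 32 inner -0.0101 0.0044 out -0.0168 0.0129 zmax 0.0567
-0.03 38 inner -0.0107 0.0031 out -0.0166 0.0124 zmax 0.058
-0.015 22 inner -0.0119 0.0042 out -0.0159 0.0129 zmax 0.057
0.0 17 inner None 0.0054 out 0.0054 0.0349 zmax 0.0564
0.015 12 inner None 0.006 out 0.006 0.0124 zmax 0.0571
0.03 9 inner None 0.0082 out 0.0082 0.0116 zmax 0.0565
ext along -0.0544 0.0504
```

View pics/w2.png

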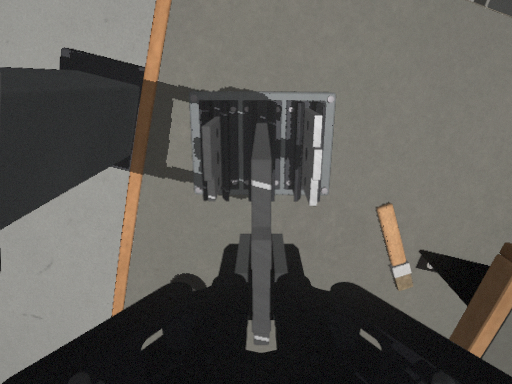

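The wrist view shows the plate directly above the empty middle slot (columns 240–283), with small templates to either side. The fit shows offsets of 1 mm or less.

Run:
```python
from h import *
R=RS(14.5); plan(np.array([.507,.154,.108])+R@[.001,-.0007,0],R)
```

```text
t 5.5167 inc [ 0.0044 -0.      0.1522] [-0.0017  0.0029  0.0032] pos [0.5073 0.151  0.2602] j [ 0.07  0.3   1.43 -0.    1.4  -0.19]
```

{"name": "servo_tool", "arguments": {
  "increments": [0.004, 0, 0.02, -0.002, 0.003, 0.003, 0, 0.004, 0, 0.04, -0.002, 0.003, 0.003, 0, 0.004, 0, 0.06, -0.002, 0.003, 0.003, 0, 0.004, 0, 0.08, -0.002, 0.003, 0.003, 0, 0.004, 0, 0.09, -0.002, 0.003, 0.003, 0, 0.004, 0, 0.1, -0.002, 0.003, 0.003, 0, 0.004, 0, 0.11, -0.002, 0.003, 0.003, 0, 0.004, 0, 0.11, -0.002, 0.003, 0.003, 0]
}}

```text
clock: 6.18
eef_pos: [0.5058, 0.1555, 0.1493]
orientation: [[-0.251, 0.968, -0.001], [0.968, 0.251, 0.001], [0.001, -0.001, -1.0]]
ft_force: [-0.0, 0.4, -4.5]
opening: 0.0069
grasp_force: 79.2
```

Run:
```python
from h import *
R=RS(14.5); plan(np.array([.507,.154,.108])+R@[.001,-.0007,0],R); print(state()["ft_force"])
```

```text
t 6.1833 inc [-0.0008  0.0002  0.0413] [-0.0009 -0.0008  0.0011] pos [0.5058 0.1555 0.1493] j [ 0.08  0.4   1.6   0.    1.14 -0.18]
[-0.03781211  0.40448877 -4.50204556]
```

{"name": "servo_tool", "arguments": {
  "increments": [0, 0, 0.006, 0, 0, 0, 0, 0, 0, 0.012, 0, 0, 0, 0, 0, 0, 0.018, 0, 0, 0, 0, 0, 0, 0.024, 0, 0, 0, 0, 0, 0, 0.03, 0, 0, 0, 0, 0, 0, 0.036, 0, 0, 0, 0, 0, 0, 0.038, 0, 0, 0, 0, 0, 0, 0.038, 0, 0, 0, 0]
}}

```text
clock: 6.85
eef_pos: [0.506, 0.156, 0.1121]
orientation: [[-0.252, 0.968, 0.0], [0.968, 0.252, 0.001], [0.001, 0.0, -1.0]]
ft_force: [-0.4, 0.4, -4.0]
opening: 0.007
grasp_force: 79.1
```

Bottom edge is about 6 mm above the floor with no contact. I ease it down until the force rises.

{"name": "servo_tool", "arguments": {
  "increments": [0, 0, 0.002, 0, 0, 0, 0, 0, 0, 0.003, 0, 0, 0, 0, 0, 0, 0.004, 0, 0, 0, 0, 0, 0, 0.005, 0, 0, 0, 0, 0, 0, 0.006, 0, 0, 0, 0, 0, 0, 0.0065, 0, 0, 0, 0, 0, 0, 0.0065, 0, 0, 0, 0]
}}

```text
clock: 7.43
eef_pos: [0.5071, 0.1564, 0.1091]
orientation: [[-0.252, 0.968, 0.004], [0.968, 0.252, 0.001], [0.0, 0.005, -1.0]]
ft_force: [-6.7, 0.8, 21.5]
opening: 0.0067
grasp_force: 83.0
```

{"name": "servo_tool", "arguments": {
  "increments": [0, 0, -0.001, 0, 0, 0, 0, 0, 0, -0.001, 0, 0, 0, 0.012, 0, 0, -0.001, 0, 0, 0, 0.02, 0, 0, -0.001, 0, 0, 0, 0.028, 0, 0, -0.001, 0, 0, 0, 0.028, 0, 0, -0.001, 0, 0, 0, 0.028],
  "squeeze": 20
}}

```text
clock: 7.93
eef_pos: [0.5063, 0.1559, 0.1071]
orientation: [[-0.252, 0.968, 0.001], [0.968, 0.252, 0.001], [0.001, 0.001, -1.0]]
ft_force: [0.3, 0.4, 0.3]
opening: 0.0279
grasp_force: 0.0
```

Run:
```python
from h import *
s=state(); print(s["ft_force"],s["opening"],s["grasp_force"],s["eef_pos"])
im=get_image("wrist"); P=cloud(im); sc=get_image("scene"); S=cloud(sc)
cv2.imwrite("pics/s3.png",cv2.resize(sc["color"][100:250,120:320],(800,600)))
R=RS(14.5)
for n,C in [("w",P),("s",S)]:
    Q=C[np.isfinite(C[...,0])]; G=(Q-np.array([.507,.154,0]))@R; z=-G[:,2]
    q=(abs(G[:,0])<.06)&(abs(G[:,1])<.012)&(z>.07)&(z<.135); print(n,q.sum())
    for lo in np.arange(.07,.155,.01):
        w=(abs(G[:,0])<.06)&(abs(G[:,1])<.012)&(z>lo)&(z<lo+.01)
        if w.sum()>5: print(round(lo,3),w.sum(),"along",G[w,0].min().round(4),G[w,0].max().round(4),"across",np.percentile(G[w,1],[2,50,98]).round(4),"zmax",z[w].max().round(4))
    for a,b in [(-.065,-.04),(.04,.065)]:
        w=(abs(G[:,0])<.05)&(G[:,1]>a)&(G[:,1]<b)&(z>.08)&(z<.125)
        if w.sum(): print("small",np.percentile(z[w],98).round(4),np.median(G[w,1]).round(4))
```

```text
[0.29111419 0.3597689  0.34363986] 0.027921468106459787 0.0 [0.50632258 0.15593066 0.10706113]
w 2055
0.07 43 along 0.0527 0.0539 across [-0.0027  0.0011  0.0049] zmax 0.0799
0.08 49 along 0.0526 0.0538 across [-0.0026  0.0011  0.0048] zmax 0.09
0.09 51 along 0.0524 0.0538 across [-0.0024  0.0015  0.0048] zmax 0.0998
0.1 74 along 0.0526 0.0539 across [-0.0027  0.0012  0.0048] zmax 0.11
0.11 82 along 0.0529 0.0538 across [-0.0025  0.001   0.0048] zmax 0.12
0.12 273 along -0.0464 0.0538 across [-0.0029  0.0011  0.0047] zmax 0.13
0.13 1603 along 0.0243 0.0538 across [-0.0028  0.0011  0.0049] zmax 0.14
0.14 2051 along -0.0195 0.0262 across [-0.0027  0.0011  0.0049] zmax 0.1468
small 0.1062 -0.0491
small 0.1119 0.0485
s 457
0.07 80 along -0.0488 0.0494 across [-0.0051 -0.0023  0.0019] zmax 0.0798
0.08 91 along -0.0469 0.0556 across [-0.0055 -0.0026  0.0035] zmax 0.09
0.09 86 along -0.0462 0.0514 across [-0.0047 -0.0026  0.0036] zmax 0.0999
0.1 64 along -0.0464 0.0537 across [-0.0044 -0.0024  0.0024] zmax 0.1099
0.11 69 along -0.0467 0.0526 across [-0.0056 -0.0027  0.004 ] zmax 0.1199
0.12 52 along -0.0451 0.0525 across [-0.0052 -0.0018  0.0048] zmax 0.1299
0.13 26 along -0.0202 0.0038 across [-0.0049 -0.0019  0.0015] zmax 0.1399
0.14 18 along -0.0182 0.0056 across [-0.0026  0.0008  0.0092] zmax 0.1433
small 0.1041 -0.0559
small 0.1089 0.0488
```

View pics/s3.png

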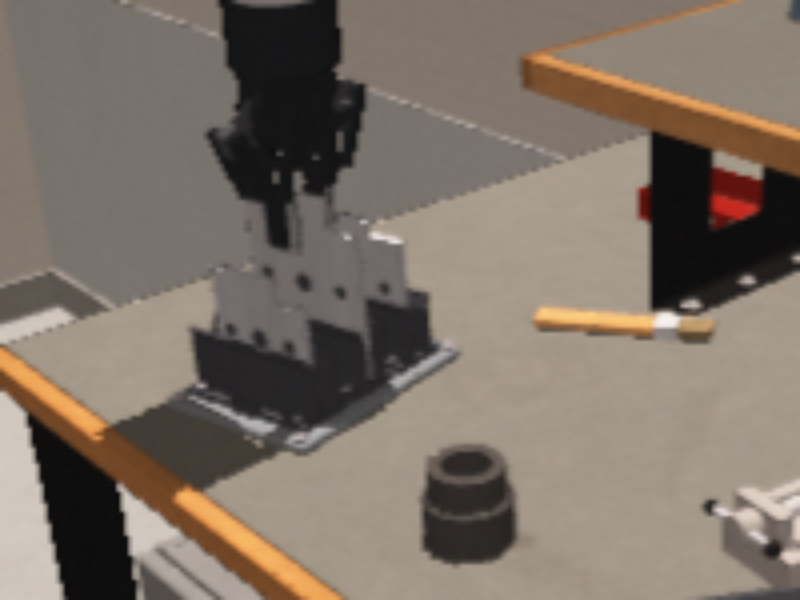

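The close-up shows the large template upright in the middle slot. Its top is 34 mm above the 96 mm small template, which is the value for sitting on the floor, and it is centred within 2–4 mm. I withdraw straight up.

{"name": "servo_tool", "arguments": {
  "increments": [0, 0, -0.015, 0, 0, 0, 0.028, 0, 0, -0.035, 0, 0, 0, 0.028, 0, 0, -0.06, 0, 0, 0, 0.028, 0, 0, -0.09, 0, 0, 0, 0.028, 0, 0, -0.12, 0, 0, 0, 0.028, 0, 0, -0.14, 0, 0, 0, 0.028, 0, 0, -0.14, 0, 0, 0, 0.028, 0, 0, -0.14, 0, 0, 0, 0.028]
}}

```text
clock: 8.7
eef_pos: [0.5063, 0.1559, 0.2477]
orientation: [[-0.252, 0.968, 0.003], [0.968, 0.252, 0.001], [0.0, 0.003, -1.0]]
ft_force: [-0.1, -0.5, -0.4]
opening: 0.0283
grasp_force: 0.0
```

Run:
```python
from h import *
from cell import close_job
im=get_image("wrist"); P=cloud(im); Q=P[np.isfinite(P[...,0])]; G=(Q-np.array([.507,.154,0]))@RS(14.5); z=-G[:,2]
w=(abs(G[:,0])<.06)&(abs(G[:,1])<.02)&(z>.1)&(z<.17)
print(w.sum(),G[w,0].min(),G[w,0].max(),np.percentile(G[w,1],[2,98]),z[w].max())
if z[w].max()<.152: print(close_job())
```

```text
1089 -0.04585870296822994 0.05386729465113438 [-0.00275322  0.00516844] 0.14763670183476207
the job is handed in; nothing more can be done
None
```

The large template stands released on the floor of the rack's middle slot, stepped edge up and centred to within about 4 mm; the job was handed in at about 8.7 s, but no verdict came back.

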